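# Unlatch the spring-lid key box and hold it open at the mark

### The arm

A 6-joint arm with a two-finger parallel gripper is mounted at the origin on the work surface. World frame = base frame: x ahead of the robot, y to its left, z up, the work surface at z = 0. Lengths are in m, angles in rad, forces in N, time in s.
With the tool pointing down it reaches from about 0.25 to 0.775 m from the base axis. Payload 4 kg.
Tool frame: the origin (TCP) lies where the fingers leave the gripper's body, on its centre line; the fingertips stand 97 mm ahead of it and the grasp point (between the pads) lies 78 mm ahead of it; z points along the fingers, y is the line along which they close (so a half turn about z gives the same grasp; the last joint's range is limited). The gripper opens to 94 mm and grips with 3 to 60 N. Pads are 16 mm wide; open, the fingers measure 119 mm over their backs; the gripper's body (75 mm by 177 mm) begins 78 mm behind the grasp point.
Start: joints at [-1.422, 0.087, 1.371, -0, 1.684, -0.103], TCP at [0.137, -0.533, 0.303] pointing down, gripper open.
Joint ranges: [-3.1, 3.1], [-0.76, 2.03], [0.27, 2.55], [-1.08, 4.22], [0.17, 2.65], [-2.57, 2.57]. Speed limits (rad/s): [2.79, 2.79, 3.14, 3.14, 3.14, 3.14].

### API

Orientations are given as [roll, pitch, yaw] about the fixed x, y, z axes, in that order (R = Rz(yaw) Ry(pitch) Rx(roll)).
In Python, from bench import robot, eyes gives the robot as it stands. The module is installed in compiled form; this text tells all that it offers.
- The arm moves only by the tool carry_out, never from a script. Its argument "deltas" is a list of rows, each an object of numbers: "dx", "dy", "dz": the shift along the tool's x, y, z each as a share of 0.02 m, from -1 to 1; "wx", "wy", "wz": the turn, a rotation vector about the tool's x, y, z each as a share of 0.12 rad, from -1 to 1; "gripper": the closure in counts, from 0 (fully open) to 255 (shut). In form: [{"dx": .., "dy": .., "dz": .., "wx": .., "wy": .., "wz": .., "gripper": ..}, ...]. A call has 1 to 20 rows; each row shifts and turns the commanded pose from where the row before left it, along the tool's axes as they then stand; what a row does not reach is not made up. A row lasts 1/12 s, in which the tool goes at most 41.7 mm and 7.16 degrees, less where a joint would pass 70% of its speed; a pose out of reach is approached as far as the arm can. A call with a number of a shift or a turn outside -1 to 1 is refused whole. A call with a gripper value outside its range is refused whole. The fingers move at their own pace and stop on an object; the grip force is fixed at half the most. Time passes only in rows, so rows that do not move let the fingers close. It gives the time, the measured TCP pose, the force, the opening and the grip force at its end, in the units of the state.
- robot.get_obs(): the state, without advancing time (a new reading comes with each control period).
- eyes.snapshot(name): name is "scene" or "top"; returns the picture (400x640x3 uint8, red, green, blue); there is no depth.
- eyes.get_calibration(name): a dict with "fovy" (degrees; the focal length in pixels is half the picture's height over the tangent of half this angle, whatever the lens; pixels are square), "cx", "cy" (the principal point, pixels), "R" (3x3) and "t" (3): a world point X has camera coordinates R X + t. Camera axes: x right, y down, z forward; pixel columns grow to the right and rows downward; lengths in m; the calibration is good to about 2 mm. A picture is of the moment at which its call begins. get_calibration takes no time and is no camera call.
- robot.close_job(): hands the job in; it is judged then, once.
The state is a dict: "time": time; "joint_positions": joint angles; "qvel": joint speeds; "joint_torque": joint torques, N m; "tool_pos": TCP position; "ee_rot": TCP orientation; "wrist_force": force on the tool from outside, world axes, zero at the start; "wrist_torque": the same for the moment, N m; "width": finger opening in m; "finger_force": force on a finger pad.
Only numpy, scipy, OpenCV 4.12 (cv2) and the standard library are available. Lean on these libraries where they do the work, as an engineer would, in place of code of your own. Each camera call takes 0.05 s, during which the arm holds its last target. There are 200 camera calls.

### The job

Turn the latch knob on the clear key box until its white nose points at the green dot, which unlocks the lid. Then pull the spring-loaded lid by its yellow handle until the black line across the lid is level with the red mark on the rail, and keep holding it there so that somebody can take a key out: finish with the handle still in the gripper, because the lid springs shut when let go. Leave the screwdriver, the hinge, the wall hook and the switch alone.

Things in the scene. Friction and masses are not known exactly. Their poses are not given: they have to be found in the camera images.
- keybox: Clear acrylic key box fixed to the bench, 260 mm along its x by 170 mm along its y, walls about 66 mm high. Origin: under its centre, on the bench. Its -x end is the near end, towards which the lid is pulled. A white latch housing (65 mm high) is on its +y side, a white rail (top at 70 mm) along its -y side.
- lid: Clear sliding lid, 250 x 112 x 6 mm, its top 66 mm above the bench. It slides along the box's -x when pulled, up to 105 mm. A spring draws it shut: about 4 N when shut, rising by 0.7 N per 10 mm, plus about 0.5 N of friction. Locked by the latch (a stud on the lid meets the cam disc after a few mm) until the latch is turned to the dot. Origin: with the lid shut, on the box's axis 60 mm up; axes as the box's.
- handle (a point): Centre of the yellow handle, an upright block on the lid 12 mm thick along the box's x, 50 mm wide along the box's y, 36 mm tall (it stands on the lid, 66 to 102 mm above the bench; this point is 84 mm up). Axes as the box's. The nearest tall thing is the latch knob, over 110 mm away.
- lid_line (a point): Point on the black line painted across the lid's top along the box's y, at the lid's -y edge, 66 mm above the bench; the line runs under the middle of the handle (same x in the box's frame) and moves with the lid.
- mark (a point): Top of the red mark on the rail's middle, a 6 mm wide, 20 mm long strip across the rail at the box's -y side, 73 mm above the bench; axes as the box's. It lies 40 to 80 mm to the box's -x of the black line when the lid is shut. The line is level with it when both have the same x in the box's frame.
- latch (a joint): Angle of the latch knob about the vertical, rad: 0 when the white nose points at the green dot (the box's -x), positive counter-clockwise seen from above. Starts between -1.45 and -0.6; range -1.6 to 0.6. It stays where it is left (friction about 0.06 N m). The lid is free within about 0.22 rad of 0.
- latch_grip (a point): Centre of the black grip bar of the latch knob, on the turning axis, 89 mm above the bench. The bar is 44 mm long, 12 mm thick and 30 mm tall (z 74 to 104 mm above the bench) on a metal disc of 24 mm radius whose top is 74 mm up. This frame turns with the knob: the bar lies along its x, the white nose at its -x end.
- nose (a point): Top of the white nose, the end of the grip bar, 22 mm from the turning axis, 104 mm above the bench.
- dot (a point): Centre of the green dot, 13 mm across, on the white latch housing, 34 mm to the box's -x from the knob's axis, 66 mm above the bench.
- screwdriver: Bystander: steel screwdriver with a blue handle lying loose on the bench beside the box's +y side. Origin on its underside.
- hinge: Bystander: black plastic hinge lying open and loose, 50 x 64 x 10 mm, at the box's -y side. Origin under its centre.
- wall_hook: Bystander: chrome wall hook lying loose on its 70 x 26 mm back plate, 56 mm tall, at the +y side of the box near its -x end. Origin under its plate's centre.
- toggle_tip (a point): Bystander: tip of the toggle of the white 80 x 80 x 9 mm switch plate fixed on the bench at the box's -y side, 30 mm tall in all; it tips to either side and stays where it is left.

How it is judged:
On the way, in this order (a step that is already met when the one before it is completed fails the run):
1. the latch's white nose points at the green dot, the lid still shut (value of joint latch between -0.21 and 0.21 rad and distance of lid_line from where it was at the start of the episode below 0.01 m), for 0.2 s.
2. the lid's black line is pulled level with the red mark and held by the fingers (x of lid_line in the frame of mark between -0.006 and 0.006 m and contact force between the fingers and lid above 2 N), for 0.3 s.
At the end, for the whole second after the job is handed in: The latch is within 0.21 rad of the dot, the lid's black line is within 6 mm of the red mark along the box, the lid is still (under 10 mm/s), the fingers are holding it (over 2 N of contact), and none of the loose things props it (all of step 2 and value of joint latch between -0.21 and 0.21 rad and linear speed of lid below 0.01 m/s and contact force between each of screwdriver, hinge, wall_hook and lid below 0.2 N); the arm keeps its last pose, push and grip.
It fails at once if the screwdriver is moved by more than 20 mm (distance of screwdriver from where it was at the start of the episode above 0.02 m).
It fails at once if the hinge is moved by more than 20 mm (distance of hinge from where it was at the start of the episode above 0.02 m).
It fails at once if the wall hook is moved by more than 20 mm (distance of wall_hook from where it was at the start of the episode above 0.02 m).
It fails at once if the wall hook is tipped over (angle between wall_hook's own z axis and vertical above 0.5 rad).
It fails at once if the switch is moved (distance of toggle_tip from where it was at the start of the episode above 0.006 m).
It also fails if it takes over 45 s, if anything falls off the work surface, if the arm or the gripper's body presses on something with over 40 N, if the wrist force passes 120 N, or if a joint passes its speed limit or range.

## Working session

There is one attempt and no reset: what is moved stays moved. The work goes in short steps, Python scripts to look and compute and a tool call to move; the robot and the scene stay as the last step left them, time stands still between calls to the robot, and variables do not carry over. Pictures are saved under pics/ and viewed, at most 10 in all, crops included, and the job is handed in when it is done.

Besides the shell and the picture viewer there is one more tool, called after "Request:" as name(argument=value, ...), one argument or row to a line, values as JSON. carry_out: Moves the arm, as the interface text tells. Shift numbers are shares of 0.02 m and turn numbers shares of 0.12 rad, none past 1 either way. Its arguments: {"type":"object","properties":{"deltas":{"type":"array","items":{"type":"object","properties":{"dx":{"type":"number"},"dy":{"type":"number"},"dz":{"type":"number"},"wx":{"type":"number"},"wy":{"type":"number"},"wz":{"type":"number"},"gripper":{"type":"number"}}}}},"required":["deltas"]}

```bash
mkdir -p pics
python3 - <<'E'
from bench import robot, eyes
import cv2
for n in("scene","top"):
    im=eyes.snapshot(n); cv2.imwrite(f"pics/{n}0.png",im[:,:,::-1])
    c=eyes.get_calibration(n); print(n,c)
o=robot.get_obs(); print(o)
E
```

```text
scene {'fovy': 51.418047624470965, 'cx': 322.2356018830761, 'cy': 196.9543653774222, 'R': array([[ 0.77271953,  0.63474068, -0.00296559],
       [ 0.35195601, -0.43234234, -0.83018496],
       [-0.52823432,  0.64045637, -0.55748017]]), 't': array([-0.49919767, -0.10371192,  1.22316378])}
top {'fovy': 44.34199831300359, 'cx': 320.8322123046376, 'cy': 207.33648878055743, 'R': array([[ 0.01036753, -0.99981883, -0.01596301],
       [-0.99660339, -0.0090273 , -0.0818547 ],
       [ 0.08169576,  0.01675743, -0.99651643]]), 't': array([0.07109448, 0.62278147, 1.07272217])}
{'time': 0.1, 'joint_positions': array([-1.42210113e+00,  8.78869142e-02,  1.37207605e+00, -2.56531963e-05,
        1.68358110e+00, -1.03119675e-01]), 'qvel': array([-9.79867282e-04, -2.56850413e-03, -2.83237814e-03, -1.97030216e-04,
       -2.85142758e-04, -5.37329627e-05]), 'joint_torque': array([ 1.81412750e-03, -3.41253841e+01, -3.03300798e+01,  7.19826878e-02,
        3.04357661e-02, -9.92527430e-05]), 'tool_pos': array([ 0.13697441, -0.53236944,  0.30163158]), 'ee_rot': array([-3.13964898e+00, -1.75511945e-04,  2.51811841e-01]), 'wrist_force': array([-0.63481297,  0.00426796,  0.27747373]), 'wrist_torque': array([-0.03664388, -0.00691132,  0.06501252]), 'finger_force': 0.0, 'width': 0.09404465633920668}
```

View pics/scene0.png

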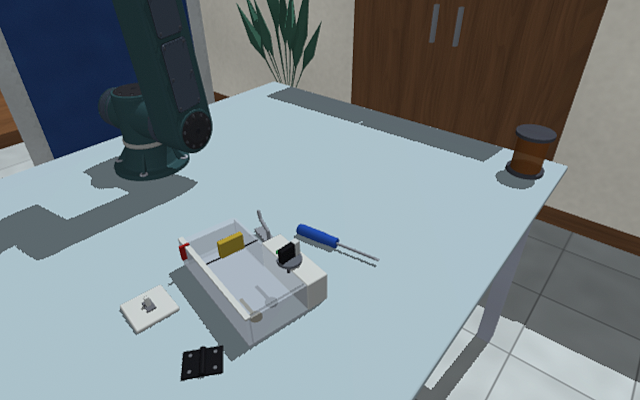

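View pics/top0.png

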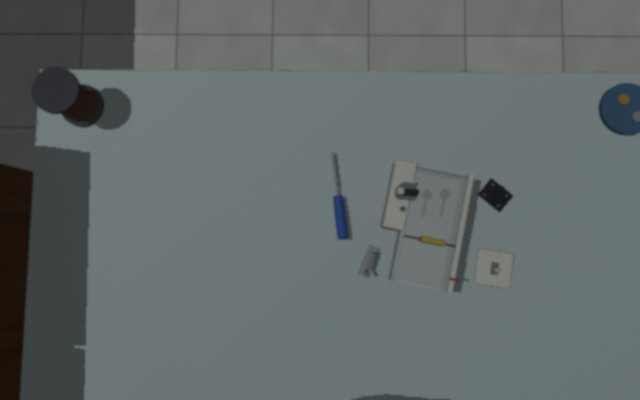

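The scene view shows the box at about (250,285), with the latch at (288,255), the yellow handle at (231,245) and the red mark at (184,248). In the top view the handle is at (433,241), the latch at (407,191), the dot at (403,209) and the mark at (456,280).

```bash
cat > h.py <<'E'
import numpy as np, cv2
from bench import robot, eyes
def ray(n,uv):
    c=eyes.get_calibration(n); f=200/np.tan(np.radians(c["fovy"]/2))
    d=c["R"].T@np.array([(uv[0]-c["cx"])/f,(uv[1]-c["cy"])/f,1]); return -c["R"].T@c["t"],d
def plane(n,uv,z):
    o,d=ray(n,uv); return o+d*(z-o[2])/d[2]
def tri(a,b):
    (o1,d1),(o2,d2)=ray("top",a),ray("scene",b)
    s=np.linalg.lstsq(np.c_[d1,-d2],o2-o1,rcond=None)[0]
    p,q=o1+s[0]*d1,o2+s[1]*d2; return (p+q)/2,np.linalg.norm(p-q)
def proj(n,X):
    c=eyes.get_calibration(n); f=200/np.tan(np.radians(c["fovy"]/2)); p=c["R"]@X+c["t"]
    return np.array([c["cx"],c["cy"]])+f*p[:2]/p[2]
def blob(im,hsv0,hsv1,roi):
    x0,y0,x1,y1=roi; h=cv2.cvtColor(im[y0:y1,x0:x1],cv2.COLOR_RGB2HSV)
    m=cv2.inRange(h,hsv0,hsv1); ys,xs=np.nonzero(m); return np.c_[xs+x0,ys+y0]
E
python3 - <<'E'
from h import *
R={"top":(370,150,480,300),"scene":(160,200,340,350)}
C={"yellow":((18,120,60),(35,255,255)),"red":((0,150,60),(8,255,255)),"green":((45,100,40),(80,255,255))}
ims={n:eyes.snapshot(n) for n in R}
for k,(a,b) in C.items():
    for n in R:
        p=blob(ims[n],a,b,R[n]); 
        if len(p): print(k,n,len(p),p.mean(0),p.min(0),p.max(0), cv2.minAreaRect(p.astype(np.float32)))
g=[cv2.resize(ims["top"][150:300,370:520],(600,600),interpolation=cv2.INTER_CUBIC),cv2.resize(ims["scene"][205:305,170:340],(800,470),interpolation=cv2.INTER_CUBIC)]
for i,x in enumerate(g): cv2.imwrite(f"pics/c{i}.png",cv2.convertScaleAbs(x[:,:,::-1],alpha=1.3))
E
```

```text
yellow top 100 [431.96 240.45] [420 237] [444 244] ((432.0, 240.50001525878906), (24.514516830444336, 4.118439197540283), 11.309932708740234)
yellow scene 440 [230.17045455 244.43636364] [217 232] [244 257] ((230.36651611328125, 244.27374267578125), (16.69536781311035, 28.872047424316406), 64.65382385253906)
red scene 79 [182.82278481 251.03797468] [179 243] [188 259] ((182.69000244140625, 250.6699676513672), (8.626703262329102, 16.404878616333008), 8.130102157592773)
green top 4 [402.5 208.5] [402 208] [403 209] ((402.5, 208.5), (1.0, 1.0), 90.0)
green scene 7 [276.57142857 251.71428571] [276 250] [277 253] ((276.5, 251.5), (3.0, 1.0), 90.0)
```

View pics/c0.png

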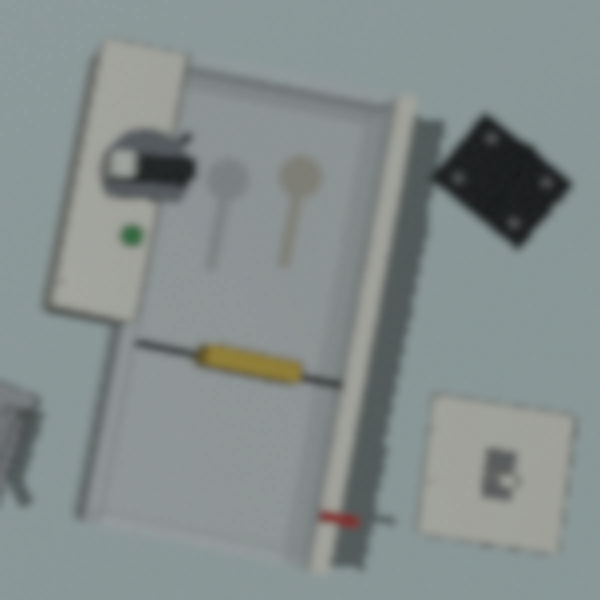

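View pics/c1.png

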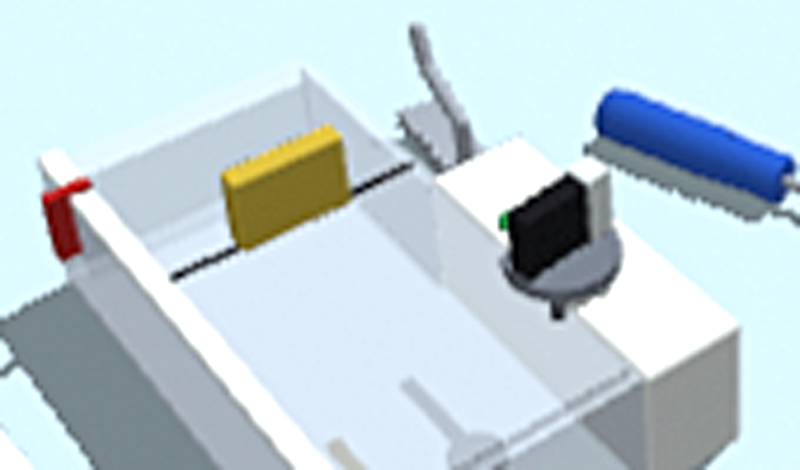

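The crops show the nose pointing in world +y, with the bar from crop0 (108,163) to (195,170). The dot is at (131,235), the black line runs (135,342) to (340,384), and the red mark runs (320,516) to (360,522).

Run:
```python
from h import *
np.set_printoptions(precision=4,suppress=True)
P={"noseend":((108,163),.104),"barend":((195,170),.104),"dot":((131,235),.066),"l1":((135,342),.066),"l2":((341,384),.066),"handle":((251,363),.102),"m1":((320,516),.073),"m2":((360,522),.073),"rail1":((404,97),.07),"rail2":((320,570),.07)}
W={}
for k,((x,y),z) in P.items():
    W[k]=plane("top",((x+.5)/4-.5+370,(y+.5)/4-.5+150),z); print(k,W[k])
# scene: crop1 -> 170+x/4.706, 205+y/4.7
S={"dot":(503,222),"htop":(284,157),"noseend":(600,167),"barend":(512,208),"m2":(48,195),"m1":(90,184),"l2":(172,277),"l1":(411,165)}
Z={"dot":.066,"htop":.102,"noseend":.104,"barend":.104,"m2":.073,"m1":.073,"l1":.066,"l2":.066}
for k,(x,y) in S.items():
    print("scene",k,plane("scene",((x+.5)/4.706-.5+170,(y+.5)/4.7-.5+205),Z[k]))
r=W["rail1"]-W["rail2"]; l=W["l1"]-W["l2"]
yaw=np.arctan2(r[1],r[0]); yl=np.arctan2(l[1],l[0])-np.pi/2
print("yaw",yaw,yl,"len",np.linalg.norm(r),np.linalg.norm(l))
b=W["barend"]-W["noseend"]; print("bar",np.linalg.norm(b),"latch",np.arctan2(b[1],b[0])-yaw)
u=np.array([np.cos(yaw),np.sin(yaw),0])
c=(W["barend"]+W["noseend"])/2
print("dot->knob along u",(c-W["dot"])@u,(c-W["dot"])@[-u[1],u[0],0],"mark-line",((W["m1"]+W["m2"])/2-(W["l1"]+W["l2"])/2)@u)
```

```text
noseend [ 0.6525 -0.0815  0.104 ]
barend [ 0.6492 -0.1266  0.104 ]
dot [ 0.6181 -0.099   0.066 ]
l1 [ 0.5607 -0.1009  0.066 ]
l2 [ 0.5394 -0.2105  0.066 ]
handle [ 0.5495 -0.1552  0.102 ]
m1 [ 0.4698 -0.1969  0.073 ]
m2 [ 0.4669 -0.2178  0.073 ]
rail1 [ 0.6936 -0.245   0.07  ]
rail2 [ 0.4414 -0.1973  0.07  ]
scene dot [ 0.6193 -0.1046  0.066 ]
scene htop [ 0.5558 -0.1594  0.102 ]
scene noseend [ 0.6582 -0.0869  0.104 ]
scene barend [ 0.6486 -0.126   0.104 ]
scene m2 [ 0.4699 -0.2154  0.073 ]
scene m1 [ 0.4774 -0.2004  0.073 ]
scene l2 [ 0.5416 -0.2097  0.066 ]
scene l1 [ 0.5639 -0.1033  0.066 ]
yaw -0.18714854371515366 -0.191947227882036 len 0.2566614040673381 0.11160405000026385
bar 0.04520530880537714 latch -1.456190648423902
dot->knob along u 0.033098477378091185 0.0011258958083543687 mark-line -0.07062184077671625
```

Request:
carry_out(
  deltas=[
    {"wz": -1},
    {"wz": -1},
    {"wz": -1},
    {"wz": -1},
    {"wz": -1},
    {"wz": -1},
    {"wz": -1},
    {"wz": -1},
    {"wz": -1},
    {"wz": -1},
    {"wz": -0.4},
  ],
)

```text
invalid input
```

Request:
carry_out(
  deltas=[
    {"dx": 0.92,"dy": 0.97},
    {"dx": 0.92,"dy": 0.97},
    {"dx": 0.92,"dy": 0.97},
    {"dx": 0.92,"dy": 0.97},
    {"dx": 0.92,"dy": 0.97},
    {"dx": 0.92,"dy": 0.97},
    {"dx": 0.92,"dy": 0.97},
    {"dx": 0.92,"dy": 0.97},
    {"dx": 0.92,"dy": 0.97},
    {"dx": 0.92,"dy": 0.97},
    {"dx": 0.92,"dy": 0.97},
    {"dx": 0.92,"dy": 0.97},
    {"dx": 0.92,"dy": 0.97},
    {"dx": 0.92,"dy": 0.97},
    {"dx": 0.92,"dy": 0.97},
    {"dx": 0.92,"dy": 0.97},
    {"dx": 0.92,"dy": 0.97},
    {"dx": 0.92,"dy": 0.97},
    {"dx": 0.92,"dy": 0.97},
    {"dx": 0.92,"dy": 0.97},
  ],
)

```text
invalid input
```

Request:
carry_out(
  deltas=[
    {"dx": 0.92,"dy": 0.97},
    {"dx": 0.92,"dy": 0.97},
    {"dx": 0.92,"dy": 0.97},
    {"dx": 0.92,"dy": 0.97},
    {"dx": 0.92,"dy": 0.97},
    {},
    {},
  ],
)

```text
invalid input
```

Request:
carry_out(
  deltas=[
    {"dx": 0,"dy": 0,"dz": 0,"wx": 0,"wy": 0,"wz": -1,"gripper": 0},
    {"dx": 0,"dy": 0,"dz": 0,"wx": 0,"wy": 0,"wz": -1,"gripper": 0},
    {"dx": 0,"dy": 0,"dz": 0,"wx": 0,"wy": 0,"wz": -1,"gripper": 0},
    {"dx": 0,"dy": 0,"dz": 0,"wx": 0,"wy": 0,"wz": -1,"gripper": 0},
    {"dx": 0,"dy": 0,"dz": 0,"wx": 0,"wy": 0,"wz": -1,"gripper": 0},
    {"dx": 0,"dy": 0,"dz": 0,"wx": 0,"wy": 0,"wz": -1,"gripper": 0},
    {"dx": 0,"dy": 0,"dz": 0,"wx": 0,"wy": 0,"wz": -1,"gripper": 0},
    {"dx": 0,"dy": 0,"dz": 0,"wx": 0,"wy": 0,"wz": -1,"gripper": 0},
    {"dx": 0,"dy": 0,"dz": 0,"wx": 0,"wy": 0,"wz": -1,"gripper": 0},
    {"dx": 0,"dy": 0,"dz": 0,"wx": 0,"wy": 0,"wz": -1,"gripper": 0},
    {"dx": 0,"dy": 0,"dz": 0,"wx": 0,"wy": 0,"wz": -0.4,"gripper": 0},
  ],
)

```text
time: 1.12
tool_pos: [0.137, -0.5326, 0.3023]
ee_rot: [-3.141, -0.001, 1.505]
wrist_force: [-0.1, -0.5, -0.3]
width: 0.0943
finger_force: 0.0
```

Accepted with all fields given, so I'll translate next.

Request:
carry_out(
  deltas=[
    {"dx": 0.92,"dy": 0.97,"dz": 0,"wx": 0,"wy": 0,"wz": 0,"gripper": 0},
    {"dx": 0.92,"dy": 0.97,"dz": 0,"wx": 0,"wy": 0,"wz": 0,"gripper": 0},
    {"dx": 0.92,"dy": 0.97,"dz": 0,"wx": 0,"wy": 0,"wz": 0,"gripper": 0},
    {"dx": 0.92,"dy": 0.97,"dz": 0,"wx": 0,"wy": 0,"wz": 0,"gripper": 0},
    {"dx": 0.92,"dy": 0.97,"dz": 0,"wx": 0,"wy": 0,"wz": 0,"gripper": 0},
    {"dx": 0.92,"dy": 0.97,"dz": 0,"wx": 0,"wy": 0,"wz": 0,"gripper": 0},
    {"dx": 0.92,"dy": 0.97,"dz": 0,"wx": 0,"wy": 0,"wz": 0,"gripper": 0},
    {"dx": 0.92,"dy": 0.97,"dz": 0,"wx": 0,"wy": 0,"wz": 0,"gripper": 0},
    {"dx": 0.92,"dy": 0.97,"dz": 0,"wx": 0,"wy": 0,"wz": 0,"gripper": 0},
    {"dx": 0.92,"dy": 0.97,"dz": 0,"wx": 0,"wy": 0,"wz": 0,"gripper": 0},
    {"dx": 0.92,"dy": 0.97,"dz": 0,"wx": 0,"wy": 0,"wz": 0,"gripper": 0},
    {"dx": 0.92,"dy": 0.97,"dz": 0,"wx": 0,"wy": 0,"wz": 0,"gripper": 0},
    {"dx": 0.92,"dy": 0.97,"dz": 0,"wx": 0,"wy": 0,"wz": 0,"gripper": 0},
    {"dx": 0.92,"dy": 0.97,"dz": 0,"wx": 0,"wy": 0,"wz": 0,"gripper": 0},
    {"dx": 0.92,"dy": 0.97,"dz": 0,"wx": 0,"wy": 0,"wz": 0,"gripper": 0},
    {"dx": 0.92,"dy": 0.97,"dz": 0,"wx": 0,"wy": 0,"wz": 0,"gripper": 0},
    {"dx": 0.92,"dy": 0.97,"dz": 0,"wx": 0,"wy": 0,"wz": 0,"gripper": 0},
    {"dx": 0.92,"dy": 0.97,"dz": 0,"wx": 0,"wy": 0,"wz": 0,"gripper": 0},
    {"dx": 0.92,"dy": 0.97,"dz": 0,"wx": 0,"wy": 0,"wz": 0,"gripper": 0},
    {"dx": 0.92,"dy": 0.97,"dz": 0,"wx": 0,"wy": 0,"wz": 0,"gripper": 0},
  ],
)

```text
time: 2.78
tool_pos: [0.551, -0.192, 0.3024]
ee_rot: [-3.141, -0.0, 1.5]
wrist_force: [-0.2, -0.1, 0.1]
width: 0.0938
finger_force: 0.0
```

Request:
carry_out(
  deltas=[
    {"dx": 0.92,"dy": 0.97,"dz": 0,"wx": 0,"wy": 0,"wz": 0,"gripper": 0},
    {"dx": 0.92,"dy": 0.97,"dz": 0,"wx": 0,"wy": 0,"wz": 0,"gripper": 0},
    {"dx": 0.92,"dy": 0.97,"dz": 0,"wx": 0,"wy": 0,"wz": 0,"gripper": 0},
    {"dx": 0.92,"dy": 0.97,"dz": 0,"wx": 0,"wy": 0,"wz": 0,"gripper": 0},
    {"dx": 0.92,"dy": 0.97,"dz": 0,"wx": 0,"wy": 0,"wz": 0,"gripper": 0},
    {"dx": 0,"dy": 0,"dz": 0,"wx": 0,"wy": 0,"wz": 0,"gripper": 0},
    {"dx": 0,"dy": 0,"dz": 0,"wx": 0,"wy": 0,"wz": 0,"gripper": 0},
  ],
)

```text
time: 3.37
tool_pos: [0.654, -0.1072, 0.3014]
ee_rot: [-3.14, 0.0, 1.502]
wrist_force: [0.3, -0.6, 0.1]
width: 0.0938
finger_force: 0.0
```

Request:
carry_out(
  deltas=[
    {"dx": 0,"dy": 0,"dz": 0.9,"wx": 0,"wy": 0,"wz": 0,"gripper": 0},
    {"dx": 0,"dy": 0,"dz": 0.9,"wx": 0,"wy": 0,"wz": 0,"gripper": 100},
    {"dx": 0,"dy": 0,"dz": 0.9,"wx": 0,"wy": 0,"wz": 0,"gripper": 130},
    {"dx": 0,"dy": 0,"dz": 0.9,"wx": 0,"wy": 0,"wz": 0,"gripper": 130},
    {"dx": 0,"dy": 0,"dz": 0.9,"wx": 0,"wy": 0,"wz": 0,"gripper": 130},
    {"dx": 0,"dy": 0,"dz": 0.9,"wx": 0,"wy": 0,"wz": 0,"gripper": 130},
    {"dx": 0,"dy": 0,"dz": 0.9,"wx": 0,"wy": 0,"wz": 0,"gripper": 130},
    {"dx": 0,"dy": 0,"dz": 0,"wx": 0,"wy": 0,"wz": 0,"gripper": 130},
    {"dx": 0,"dy": 0,"dz": 0,"wx": 0,"wy": 0,"wz": 0,"gripper": 130},
  ],
)

```text
time: 4.12
tool_pos: [0.6523, -0.109, 0.1758]
ee_rot: [-3.139, -0.0, 1.499]
wrist_force: [0.2, 0.3, 0.2]
width: 0.0466
finger_force: 0.0
```

Run:
```python
from h import *
s=eyes.snapshot("scene")[170:320,170:370]
cv2.imwrite("pics/s1.png",cv2.resize(s,(800,600),interpolation=cv2.INTER_CUBIC)[:,:,::-1])
```

```text
(no output)
```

View pics/s1.png

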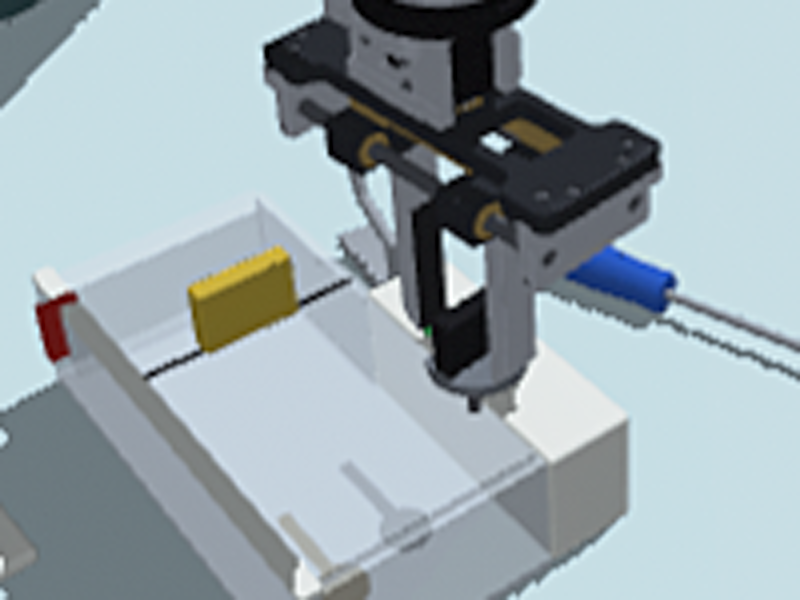

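The fingers straddle the black bar at (465,340), and nothing else is near them. Closing now.

Request:
carry_out(
  deltas=[
    {"dx": 0.15,"dy": 0,"dz": 0,"wx": 0,"wy": 0,"wz": 0,"gripper": 180},
    {"dx": 0,"dy": 0,"dz": 0,"wx": 0,"wy": 0,"wz": 0,"gripper": 200},
    {"dx": 0,"dy": 0,"dz": 0,"wx": 0,"wy": 0,"wz": 0,"gripper": 225},
    {"dx": 0,"dy": 0,"dz": 0,"wx": 0,"wy": 0,"wz": 0,"gripper": 255},
    {"dx": 0,"dy": 0,"dz": 0,"wx": 0,"wy": 0,"wz": 0,"gripper": 255},
    {"dx": 0,"dy": 0,"dz": 0,"wx": 0,"wy": 0,"wz": 0,"gripper": 255},
  ],
)

```text
time: 4.67
tool_pos: [0.6536, -0.1052, 0.1771]
ee_rot: [-3.141, 0.0, 1.5]
wrist_force: [0.3, -0.0, -0.6]
width: 0.012
finger_force: 30.0
```

Request:
carry_out(
  deltas=[
    {"dx": 0,"dy": 0,"dz": 0,"wx": 0,"wy": 0,"wz": -1,"gripper": 255},
    {"dx": 0,"dy": 0,"dz": 0,"wx": 0,"wy": 0,"wz": -1,"gripper": 255},
    {"dx": 0,"dy": 0,"dz": 0,"wx": 0,"wy": 0,"wz": -1,"gripper": 255},
    {"dx": 0,"dy": 0,"dz": 0,"wx": 0,"wy": 0,"wz": -1,"gripper": 255},
    {"dx": 0,"dy": 0,"dz": 0,"wx": 0,"wy": 0,"wz": -1,"gripper": 255},
    {"dx": 0,"dy": 0,"dz": 0,"wx": 0,"wy": 0,"wz": -1,"gripper": 255},
  ],
)

```text
time: 5.17
tool_pos: [0.6532, -0.1053, 0.1771]
ee_rot: [-3.141, -0.0, 2.225]
wrist_force: [-2.3, 1.0, 1.7]
width: 0.012
finger_force: 30.0
```

Request:
carry_out(
  deltas=[
    {"dx": 0,"dy": 0,"dz": 0,"wx": 0,"wy": 0,"wz": -1,"gripper": 255},
    {"dx": 0,"dy": 0,"dz": 0,"wx": 0,"wy": 0,"wz": -1,"gripper": 255},
    {"dx": 0,"dy": 0,"dz": 0,"wx": 0,"wy": 0,"wz": -1,"gripper": 255},
    {"dx": 0,"dy": 0,"dz": 0,"wx": 0,"wy": 0,"wz": -1,"gripper": 255},
    {"dx": 0,"dy": 0,"dz": 0,"wx": 0,"wy": 0,"wz": -1,"gripper": 255},
    {"dx": 0,"dy": 0,"dz": 0,"wx": 0,"wy": 0,"wz": -1,"gripper": 255},
    {"dx": 0,"dy": 0,"dz": 0,"wx": 0,"wy": 0,"wz": 0,"gripper": 255},
    {"dx": 0,"dy": 0,"dz": 0,"wx": 0,"wy": 0,"wz": 0,"gripper": 255},
    {"dx": 0,"dy": 0,"dz": 0,"wx": 0,"wy": 0,"wz": 0,"gripper": 255},
    {"dx": 0,"dy": 0,"dz": 0,"wx": 0,"wy": 0,"wz": 0,"gripper": 255},
  ],
)

```text
time: 6.0
tool_pos: [0.6531, -0.1056, 0.1771]
ee_rot: [-3.141, -0.001, 2.938]
wrist_force: [-5.6, -1.5, 5.8]
width: 0.0119
finger_force: 30.0
```

Request:
carry_out(
  deltas=[
    {"dx": 0,"dy": 0,"dz": 0,"wx": 0,"wy": 0,"wz": 0,"gripper": 130},
    {"dx": 0,"dy": 0,"dz": 0,"wx": 0,"wy": 0,"wz": 0,"gripper": 130},
    {"dx": 0,"dy": 0,"dz": 0,"wx": 0,"wy": 0,"wz": 0,"gripper": 130},
    {"dx": 0,"dy": 0,"dz": 0,"wx": 0,"wy": 0,"wz": 0,"gripper": 130},
    {"dx": 0,"dy": 0,"dz": -0.5,"wx": 0,"wy": 0,"wz": 0,"gripper": 130},
    {"dx": 0,"dy": 0,"dz": -0.9,"wx": 0,"wy": 0,"wz": 0,"gripper": 130},
    {"dx": 0,"dy": 0,"dz": -0.9,"wx": 0,"wy": 0,"wz": 0,"gripper": 130},
    {"dx": 0,"dy": 0,"dz": -0.9,"wx": 0,"wy": 0,"wz": 0,"gripper": 130},
    {"dx": 0,"dy": 0,"dz": -0.9,"wx": 0,"wy": 0,"wz": 0,"gripper": 130},
  ],
)

```text
time: 6.75
tool_pos: [0.6538, -0.1051, 0.2603]
ee_rot: [3.141, 0.001, 2.94]
wrist_force: [-0.2, -0.5, 0.2]
width: 0.0461
finger_force: 0.0
```

Request:
carry_out(
  deltas=[
    {"dx": 0,"dy": 0,"dz": 0,"wx": 0,"wy": 0,"wz": 1,"gripper": 130},
    {"dx": 0,"dy": 0,"dz": 0,"wx": 0,"wy": 0,"wz": 1,"gripper": 130},
    {"dx": 0,"dy": 0,"dz": 0,"wx": 0,"wy": 0,"wz": 1,"gripper": 130},
    {"dx": 0,"dy": 0,"dz": 0,"wx": 0,"wy": 0,"wz": 1,"gripper": 130},
    {"dx": 0,"dy": 0,"dz": 0,"wx": 0,"wy": 0,"wz": 1,"gripper": 130},
    {"dx": 0,"dy": 0,"dz": 0,"wx": 0,"wy": 0,"wz": 1,"gripper": 130},
    {"dx": 0,"dy": 0,"dz": 0,"wx": 0,"wy": 0,"wz": 1,"gripper": 130},
    {"dx": 0,"dy": 0,"dz": 0,"wx": 0,"wy": 0,"wz": 1,"gripper": 130},
    {"dx": 0,"dy": 0,"dz": 0,"wx": 0,"wy": 0,"wz": 1,"gripper": 130},
    {"dx": 0,"dy": 0,"dz": 0,"wx": 0,"wy": 0,"wz": 1,"gripper": 130},
    {"dx": 0,"dy": 0,"dz": 0,"wx": 0,"wy": 0,"wz": 1,"gripper": 130},
    {"dx": 0,"dy": 0,"dz": 0,"wx": 0,"wy": 0,"wz": 1,"gripper": 130},
    {"dx": 0,"dy": 0,"dz": 0,"wx": 0,"wy": 0,"wz": 1,"gripper": 130},
  ],
)

```text
time: 7.83
tool_pos: [0.6539, -0.1052, 0.2595]
ee_rot: [3.14, -0.0, 1.374]
wrist_force: [-0.6, -1.1, -0.5]
width: 0.0464
finger_force: 0.0
```

Request:
carry_out(
  deltas=[
    {"dx": -0.7,"dy": -0.9,"dz": 0,"wx": 0,"wy": 0,"wz": 0,"gripper": 130},
    {"dx": -0.7,"dy": -0.9,"dz": 0,"wx": 0,"wy": 0,"wz": 0,"gripper": 130},
    {"dx": -0.7,"dy": -0.9,"dz": 0,"wx": 0,"wy": 0,"wz": 0,"gripper": 130},
    {"dx": -0.7,"dy": -0.9,"dz": 0,"wx": 0,"wy": 0,"wz": 0,"gripper": 130},
    {"dx": -0.7,"dy": -0.9,"dz": 0,"wx": 0,"wy": 0,"wz": 0,"gripper": 130},
    {"dx": 0,"dy": 0,"dz": 0,"wx": 0,"wy": 0,"wz": 0,"gripper": 130},
    {"dx": 0,"dy": 0,"dz": 0,"wx": 0,"wy": 0,"wz": 0,"gripper": 130},
  ],
)

```text
time: 8.42
tool_pos: [0.5518, -0.1572, 0.2598]
ee_rot: [3.139, -0.0, 1.378]
wrist_force: [-1.5, 0.8, -0.4]
width: 0.0461
finger_force: 0.0
```

Run:
```python
from h import *
s=eyes.snapshot("scene")[170:320,170:370]
cv2.imwrite("pics/s2.png",cv2.resize(s,(800,600),interpolation=cv2.INTER_CUBIC)[:,:,::-1])
```

```text
(no output)
```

View pics/s2.png

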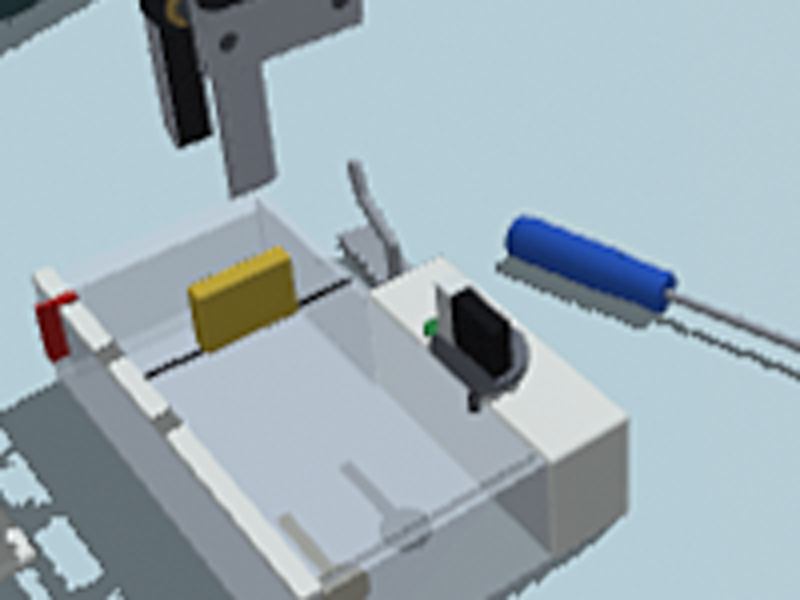

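The nose at (445,305) points at the green dot at (430,327), with the bar parallel to the housing edge. The gripper is above the handle, so I'll descend and grip.

Request:
carry_out(
  deltas=[
    {"dx": 0,"dy": 0,"dz": 0.9,"wx": 0,"wy": 0,"wz": 0,"gripper": 130},
    {"dx": 0,"dy": 0,"dz": 0.9,"wx": 0,"wy": 0,"wz": 0,"gripper": 130},
    {"dx": 0,"dy": 0,"dz": 0.9,"wx": 0,"wy": 0,"wz": 0,"gripper": 130},
    {"dx": 0,"dy": 0,"dz": 0.9,"wx": 0,"wy": 0,"wz": 0,"gripper": 130},
    {"dx": 0,"dy": 0,"dz": 0.9,"wx": 0,"wy": 0,"wz": 0,"gripper": 130},
    {"dx": 0,"dy": 0,"dz": 0,"wx": 0,"wy": 0,"wz": 0,"gripper": 180},
    {"dx": 0,"dy": 0,"dz": 0,"wx": 0,"wy": 0,"wz": 0,"gripper": 200},
    {"dx": 0,"dy": 0,"dz": 0,"wx": 0,"wy": 0,"wz": 0,"gripper": 225},
    {"dx": 0,"dy": 0,"dz": 0,"wx": 0,"wy": 0,"wz": 0,"gripper": 255},
    {"dx": 0,"dy": 0,"dz": 0,"wx": 0,"wy": 0,"wz": 0,"gripper": 255},
    {"dx": 0,"dy": 0,"dz": 0,"wx": 0,"wy": 0,"wz": 0,"gripper": 255},
    {"dx": 0,"dy": 0,"dz": 0,"wx": 0,"wy": 0,"wz": 0,"gripper": 255},
  ],
)

```text
time: 9.47
tool_pos: [0.5517, -0.1568, 0.17]
ee_rot: [-3.141, 0.0, 1.379]
wrist_force: [-3.6, 1.7, 5.4]
width: 0.012
finger_force: 30.0
```

Request:
carry_out(
  deltas=[
    {"dx": 0,"dy": -0.5,"dz": 0,"wx": 0,"wy": 0,"wz": 0,"gripper": 255},
    {"dx": 0,"dy": -0.5,"dz": 0,"wx": 0,"wy": 0,"wz": 0,"gripper": 255},
    {"dx": 0,"dy": -0.5,"dz": 0,"wx": 0,"wy": 0,"wz": 0,"gripper": 255},
    {"dx": 0,"dy": -0.5,"dz": 0,"wx": 0,"wy": 0,"wz": 0,"gripper": 255},
    {"dx": 0,"dy": -0.5,"dz": 0,"wx": 0,"wy": 0,"wz": 0,"gripper": 255},
    {"dx": 0,"dy": -0.5,"dz": 0,"wx": 0,"wy": 0,"wz": 0,"gripper": 255},
    {"dx": 0,"dy": 0,"dz": 0,"wx": 0,"wy": 0,"wz": 0,"gripper": 255},
    {"dx": 0,"dy": 0,"dz": 0,"wx": 0,"wy": 0,"wz": 0,"gripper": 255},
  ],
)

```text
time: 10.13
tool_pos: [0.4954, -0.1458, 0.17]
ee_rot: [3.133, -0.0, 1.38]
wrist_force: [7.8, -1.3, -1.2]
width: 0.0117
finger_force: 30.1
```

Run:
```python
from h import *
s=eyes.snapshot("scene")[200:300,165:299]
cv2.imwrite("pics/s3.png",cv2.resize(s,(800,597),interpolation=cv2.INTER_CUBIC)[:,:,::-1])
```

```text
(no output)
```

View pics/s3.png

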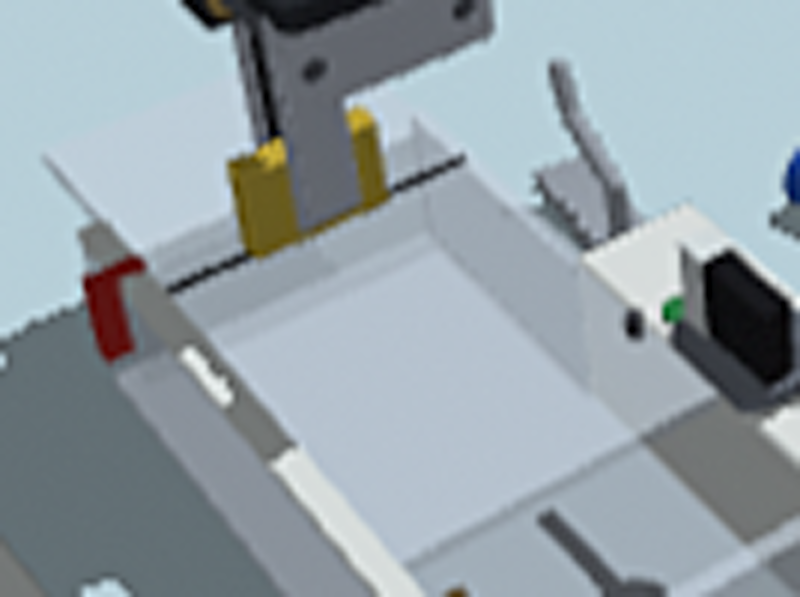

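The black line at (172,291)–(464,158) is still about 10 mm short of the red mark at (90–143,265). I'll pull 11 mm more and check both views.

Request:
carry_out(
  deltas=[
    {"dx": 0,"dy": -0.3,"dz": 0,"wx": 0,"wy": 0,"wz": 0,"gripper": 255},
    {"dx": 0,"dy": -0.3,"dz": 0,"wx": 0,"wy": 0,"wz": 0,"gripper": 255},
    {"dx": 0,"dy": 0,"dz": 0,"wx": 0,"wy": 0,"wz": 0,"gripper": 255},
    {"dx": 0,"dy": 0,"dz": 0,"wx": 0,"wy": 0,"wz": 0,"gripper": 255},
    {"dx": 0,"dy": 0,"dz": 0,"wx": 0,"wy": 0,"wz": 0,"gripper": 255},
    {"dx": 0,"dy": 0,"dz": 0,"wx": 0,"wy": 0,"wz": 0,"gripper": 255},
  ],
)

```text
time: 10.68
tool_pos: [0.4843, -0.1436, 0.17]
ee_rot: [3.132, -0.0, 1.38]
wrist_force: [9.3, -0.3, -1.2]
width: 0.0118
finger_force: 30.1
```

Run:
```python
from h import *
s=eyes.snapshot("scene")[225:275,165:231]; t=eyes.snapshot("top")[255:305,425:475]
a=cv2.resize(s,(792,600),interpolation=cv2.INTER_CUBIC); b=cv2.resize(t,(600,600),interpolation=cv2.INTER_CUBIC)
cv2.imwrite("pics/s4.png",a[:,:,::-1]); cv2.imwrite("pics/t4.png",cv2.convertScaleAbs(b[:,:,::-1],alpha=1.4))
```

```text
(no output)
```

View pics/s4.png

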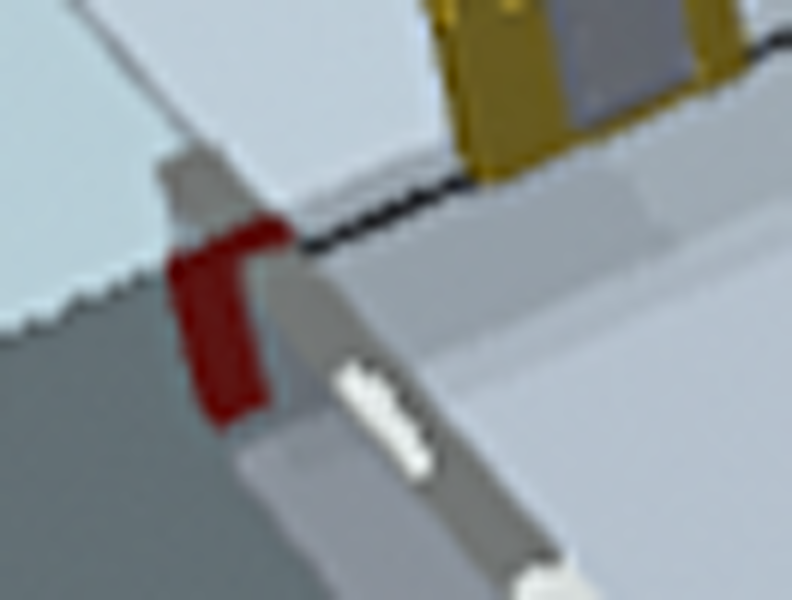

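View pics/t4.png

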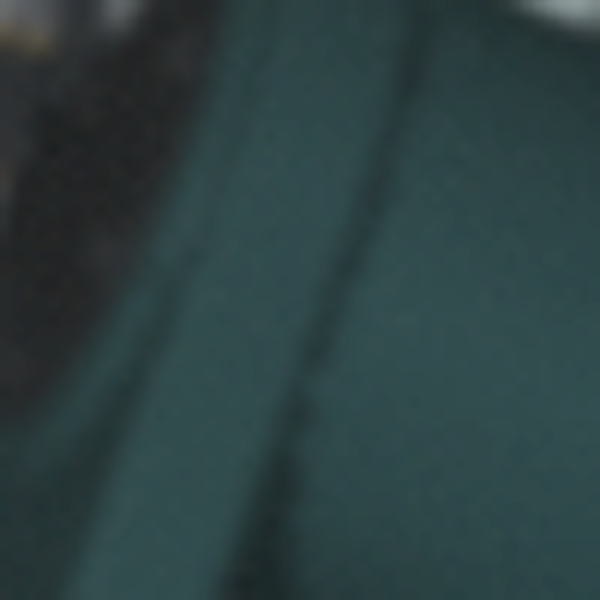

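The scene view shows the mark's top strip with its inner end at (275,215)–(295,240), and the line's end at (305,247). The top view is blocked by the arm.

Run:
```python
from h import *
u=np.array([np.cos(.19),-np.sin(.19),0]); v=np.array([np.sin(.19),np.cos(.19),0])
P=lambda x,y,z:plane("scene",((x+.5)/12-.5+165,(y+.5)/12-.5+225),z)
for k,a in {"far":(275,215,.073),"near":(295,240,.073),"outer-far":(172,258,.073),"line":(305,247,.066),"line2":(465,182,.066)}.items():
    p=P(*a); print(k,p.round(4),"u",round(p@u*1e3,1),"v",round(p@v*1e3,1))
```

```text
far [ 0.4722 -0.1996  0.073 ] u 501.4 v -106.9
near [ 0.4799 -0.2013  0.073 ] u 509.3 v -107.1
outer-far [ 0.4684 -0.2164  0.073 ] u 500.8 v -124.1
line [ 0.4748 -0.1972  0.066 ] u 503.5 v -104.0
line2 [ 0.4815 -0.1705  0.066 ] u 505.0 v -76.5
```

The line is within about 1–2 mm of the mark on both estimates, and the grip force is 30 N. Handing in.

Run:
```python
from bench import robot
o=robot.get_obs(); print(o["tool_pos"],o["finger_force"],abs(o["qvel"]).max())
print(robot.close_job())
```

```text
[ 0.48428445 -0.14357502  0.17000309] 30.064040422439575 0.002269162723066437
the job is handed in; nothing more can be done
None
```

The job is handed in: the latch is turned to the green dot, and the lid is held open by its handle with the black line about 1–2 mm from the red mark by my measurement; the judge's result was not shown.

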